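# Take a tonearm out of its transport case and hold it up level

### The arm

A 6-joint arm with a two-finger parallel gripper is mounted at the origin on the work surface. World frame = base frame: x ahead of the robot, y to its left, z up, the work surface at z = 0. Lengths are in m, angles in rad, forces in N, time in s.
With the tool pointing down it reaches from about 0.4 to 0.825 m from the base axis. Payload 7 kg.
Tool frame: the origin (TCP) lies between the finger pads, 19 mm behind the fingertips; this is the grasp point; z points along the fingers, y is the line along which they close (so a half turn about z gives the same grasp; the last joint's range is limited). The gripper opens to 88 mm and grips with 3 to 60 N. Pads are 19 mm wide; open, the fingers measure 130 mm over their backs; the gripper's body (78 mm by 193 mm) begins 47 mm behind the grasp point.
Start: joints at [-0.857, 0.359, 0.012, 0, -1.224, -0.288], TCP at [0.279, -0.615, 0.245] pointing down, gripper open.
Joint ranges: [-3.07, 3.07], [-1.43, 2.12], [-1.02, 1.25], [-3.03, 1.67], [-3.05, -0], [-3.03, 3.03]. Speed limits (rad/s): [2.39, 2.39, 3.01, 3.14, 3.14, 3.14].

### API

Orientations are given as [roll, pitch, yaw] about the fixed x, y, z axes, in that order (R = Rz(yaw) Ry(pitch) Rx(roll)).
In Python, from station import arm gives the robot as it stands. The module is installed in compiled form; this text tells all that it offers.
- The arm moves only by the shell command python3 -m crank 'ROWS' [FORCE]. ROWS is JSON, a list of rows, each an object of numbers: "dx", "dy", "dz": the shift along the world's x, y, z in m; "twist": the turn about the world's z in degrees; "grip": the opening, from -1 (shut) to 1 (fully open). A call has exactly 5 rows; each row is the pose to reach, as a shift and turn from the pose commanded when the call began; what a row does not reach only later rows make up. A row lasts 1/12 s, in which the tool goes at most 41.7 mm and 7.16 degrees, less where a joint would pass 70% of its speed; a pose out of reach is approached as far as the arm can. A call with a gripper value outside its range is refused whole. The fingers move at their own pace and stop on an object; FORCE is the grip in N (left out, the last holds). Time passes only in rows, so rows that repeat a pose let the fingers close, or fill a call up. It gives the time, the measured TCP pose, the force, the opening and the grip force at its end, in the units of the state.
- arm.get_state(): the state, without advancing time (a new reading comes with each control period).
- arm.grab_frame(name): name is "scene" or "top"; returns the picture (400x640x3 uint8, red, green, blue); there is no depth.
- arm.get_calibration(name): a dict with "fx", "fy", "cx", "cy" (pixels), "cam_to_world" (4x4, takes a point from camera to world coordinates). Camera axes: x right, y down, z forward; pixel columns grow to the right and rows downward; lengths in m; the calibration is good to about 2 mm. A picture is of the moment at which its call begins. get_calibration takes no time and is no camera call.
- arm.job_done(): hands the job in; it is judged then, once.
The state is a dict: "t": time; "q": joint angles; "qd": joint speeds; "joint_efforts": joint torques, N m; "eef_pos": TCP position; "ee_rot": TCP orientation; "force": force on the tool from outside, world axes, zero at the start; "moment": the same for the moment, N m; "width": finger opening in m; "gripper_force": force on a finger pad.
Only numpy, scipy, OpenCV 4.12 (cv2) and the standard library are available. Lean on these libraries where they do the work, as an engineer would, in place of code of your own. Each camera call takes 0.05 s, during which the arm holds its last target. There are 200 camera calls.

### The job

Raise the lid of the aluminium case gently, all the way back until it rests on its stop. Then take the tonearm by its square bearing housing, lift it out of the tray keeping it level, and finish still holding it, steady and level in the air above its place in the case, with the foot of its pillar at least 4 cm above the case's rim. Do not put it down or let go, and leave the lid standing open and the other things on the bench where they are.

Things in the scene. Friction and masses are not known exactly. Their poses are not given: they have to be found in the camera images.
- case: Fixed aluminium case, 360 mm long (its x), 190 wide (its y); origin centre of underside, z up. Open base 75 mm high (the rim), walls 4; 120 high with its 45 mm deep lid shut. Hinge along the rim of its +y side; two hasps and a folded carrying handle on its -y side. In it a black tray, top 50 mm above the bench, with fixed small parts up to 10 mm high near the long sides at x 0 to 140.
- pocket (a point): Centre of the tray's 26 mm square, 46 mm deep pocket for the tonearm's pillar, at the tray's top: case frame -73, 0, 50 mm. A fixed black saddle 34 mm wide carries the arm's tube at case x = 62 mm; its cheeks end 85 mm above the bench.
- hinge (a point): Middle of the lid's hinge line, on the rim of the case's +y side (case frame 0, 95, 75 mm); axes as the case's.
- lid (a joint): Lid angle, rad: 0 shut (so at the start, unlatched), grows as the hasp side rises and swings over to the case's +y; stop at 1.83, just past upright, where it rests by its weight. Let go before upright it falls shut. About 0.5 kg (2.2 N at a hasp), lightly damped. Open, it stands wholly behind the hinge line, about 300 mm high at the hasps.
- hasp_a (a point): Grip point on the undone steel hasp at case x = -85: a plate 34 mm wide along case x, 5 thick, rigid with the lid, standing 38 mm straight out of its front. The point is mid-plate, 25 mm out from the front; lid shut, 87 mm above the bench, 215 mm across from the hinge line and 12 above it. Free both sides for fingers closing along case x; the lid's front rises 33 mm above it.
- hasp_b (a point): The same on the other hasp, at case x = +85 mm. Either hasp will do.
- tonearm: Loose tonearm, about 0.45 kg, along case x; origin centre of its pillar's foot (at first 10 mm above the bench), z up, x to the headshell. Pillar 20 mm dia, 40 long, in the pocket; collar 40 dia (z 40-46) on the tray; square bearing housing above; at z 70 a 10 mm tube, headshell to x 238; round counterweight 34 dia at x -60 to -88. Top z 88 (disc 16 dia on the housing). Balances at the pillar.
- housing (a point): Centre of the tonearm's bearing housing, where to grip it: a block 36 mm along the tube, 30 mm wide across it (grip this) and 36 mm high (tonearm z 48 to 84), 66 mm straight above the pillar's foot. At the start 76 mm above the bench.
- screwdriver: Screwdriver lying on the bench on the case's -y side; to be left alone.
- oil: Small closed oil bottle, 40 mm diameter, 95 mm high, standing on the bench on the case's -y side; to be left alone.
- tub: Open grey parts tub, 100 x 70 x 35 mm, on the bench on the case's -y side; to be left alone.
- record_weight: Dark steel record weight, 74 mm diameter, 42 mm high, on the bench on the case's +y side, clear of the opened lid; to be left alone.

How it is judged:
By the outcome, as a careful person would: the job done as asked, in the order asked, and still so for the second after the job is handed in, while the arm keeps its last pose, push and grip.
It also fails if it takes over 56 s, if anything falls off the work surface, if the arm or the gripper's body presses on something with over 40 N, if the wrist force passes 120 N, or if a joint passes its speed limit or range.

## Working session

There is one attempt and no reset: what is moved stays moved. The work goes in short steps, Python scripts to look and compute and a shell command to move; the robot and the scene stay as the last step left them, time stands still between calls to the robot, and variables do not carry over. Pictures are saved under pics/ and viewed, at most 10 in all, crops included, and the job is handed in when it is done.

```bash
mkdir -p pics
python3 - <<'E'
from station import arm
import cv2,numpy as np
for n in("scene","top"):
    cv2.imwrite(f"pics/{n}0.png",arm.grab_frame(n)[:,:,::-1]); c=arm.get_calibration(n); print(n,c["fx"],c["fy"],c["cx"],c["cy"],np.round(c["cam_to_world"],3).tolist())
s=arm.get_state();print(s)
E
```

```text
scene 400.56023921292984 400.56023921292984 325.21861883499525 204.14328946330096 [[-0.524, 0.518, -0.675, 1.198], [0.851, 0.299, -0.432, 0.394], [-0.022, -0.801, -0.598, 0.653], [0.0, 0.0, 0.0, 1.0]]
top 401.93567263077813 401.93567263077813 312.90927063890683 198.81667137224764 [[-0.029, -0.993, 0.116, 0.437], [-1.0, 0.029, 0.002, -0.039], [-0.005, -0.116, -0.993, 1.191], [0.0, 0.0, 0.0, 1.0]]
{'t': 0.1, 'q': array([-8.56910118e-01,  3.59351595e-01,  1.11813104e-02, -3.33698531e-04,
       -1.22406743e+00, -2.88114171e-01]), 'qd': array([ 0.00017632, -0.00094997,  0.00090628,  0.00203175,  0.00043865,
       -0.0012955 ]), 'joint_efforts': array([-1.46864400e-03, -5.84161305e+01,  2.93751884e+01,  7.01547414e+00,
        1.02115722e-02, -4.15409863e-05]), 'eef_pos': array([ 0.27863191, -0.61438362,  0.24450172]), 'ee_rot': array([ 3.14012154e+00, -1.08819174e-04, -2.71593416e+00]), 'force': array([-0.23095288, -0.09122463,  0.02061245]), 'moment': array([ 0.01054529,  0.01568102, -0.01061401]), 'gripper_force': 0.0, 'width': 0.08778823396334705}
```

View pics/scene0.png

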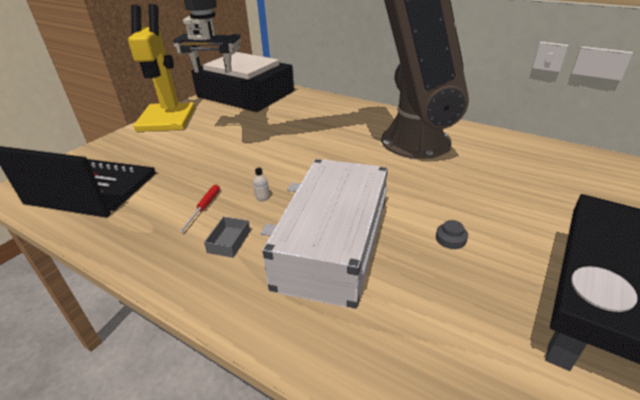

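View pics/top0.png

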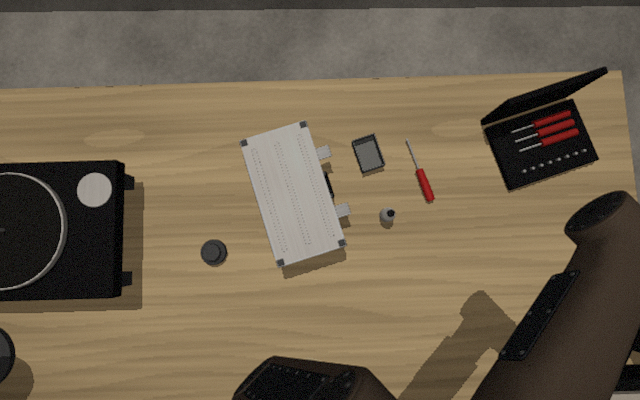

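The scene view shows the shut case with both hasps on the robot's right (world -y) side, and the oil, tub and screwdriver beyond them. In the top view the lid corners are near (244,142), (305,124), (343,244) and (281,264), and the hasps near (323,152) and (343,211). I'll enlarge this area.

Run:
```python
import cv2
im=cv2.imread("pics/top0.png")[110:280,225:445]
cv2.imwrite("pics/c1.png",cv2.resize(im,None,fx=3.5,fy=3.5,interpolation=cv2.INTER_CUBIC))
```

```text
(no output)
```

View pics/c1.png

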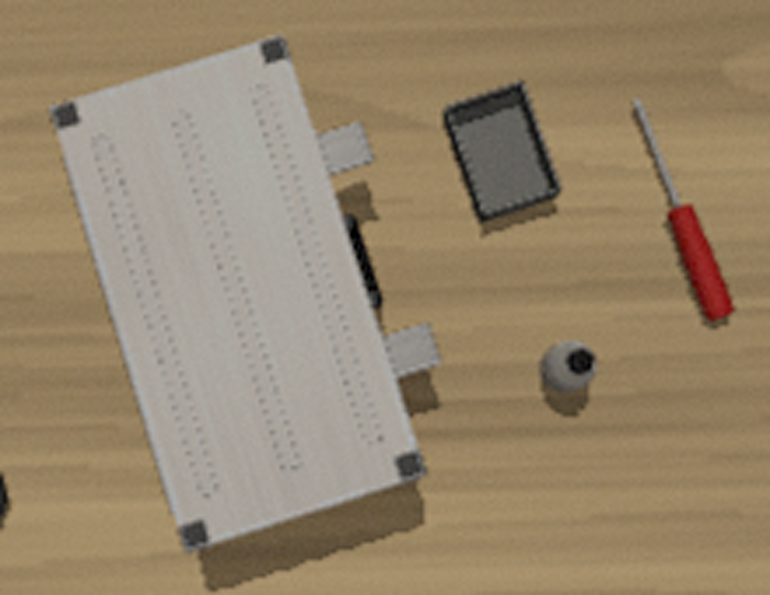

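```bash
cat > h.py <<'E'
import numpy as np
from station import arm
def ray(n,px,z):
    c=arm.get_calibration(n);T=np.array(c["cam_to_world"])
    d=T[:3,:3]@[(px[0]-c["cx"])/c["fx"],(px[1]-c["cy"])/c["fy"],1]
    return (T[:3,3]+d*(z-T[2,3])/d[2])[:2]
E
python3 - <<'E'
from h import *
cr=lambda u,v:(225+(u+.5)/3.5-.5,110+(v+.5)/3.5-.5)
W=np.array([ray("top",cr(*p),.12) for p in [(52,110),(284,38),(424,471),(190,549)]])
M=np.array([[.18,.095],[.18,-.095],[-.18,-.095],[-.18,.095]])
m=W.mean(0);A=(W-m).T@M;th=np.arctan2(A[1,0]-A[0,1],A[0,0]+A[1,1])
R=np.array([[np.cos(th),-np.sin(th)],[np.sin(th),np.cos(th)]])
print(W.round(4),"c",m.round(4),"deg",np.degrees(th),"res",((W-m)-M@R.T).round(4).tolist())
for a,b in [((358,122),(375,159)),((430,323),(440,363))]:
    p=[ray("top",cr(*q),.089) for q in(a,b)]; print("hasp case",[(R.T@(q-m)).round(4) for q in p])
for n,p in dict(ha=(-.085,-.12),hb=(.085,-.12),house=(-.073,0),hinge_a=(-.085,.095),hopen=(-.085,.095+.0666)).items():
    w=m+R@p; print(n,w.round(4),np.hypot(*w).round(3))
for n,z,px in [("oil",.095,(580,360)),("tub",.035,(500,150))]: w=ray("top",cr(*px),z);print(n,w,R.T@(w-m))
E
```

```text
[[ 0.7266  0.1582]
 [ 0.779  -0.0243]
 [ 0.4386 -0.1211]
 [ 0.3853  0.0569]] c [0.5824 0.0174] deg 16.23802523902576 res [[-0.002, -0.0007], [-0.0028, -0.0008], [0.0024, 0.003], [0.0024, -0.0014]]
hasp case [array([ 0.1024, -0.1326]), array([ 0.0695, -0.1361])]
hasp case [array([-0.069 , -0.1362]), array([-0.1014, -0.1337])]
ha [ 0.5343 -0.1216] 0.548
hb [ 0.6975 -0.074 ] 0.701
house [ 0.5123 -0.003 ] 0.512
hinge_a [0.4742 0.0849] 0.482
hopen [0.4556 0.1488] 0.479
oil [ 0.52114903 -0.24800309] [-0.1329928  -0.23772203]
tub [ 0.70401388 -0.20146675] [ 0.05559015 -0.24417631]
```

```bash
R='{"dx":0.085,"dy":0.164,"dz":0,"twist":27.3,"grip":1}'; 
python3 -m crank '[{"dx":0.085,"dy":0.164,"twist":27.3,"grip":1},{"dx":0.085,"dy":0.164,"twist":27.3,"grip":1},{"dx":0.085,"dy":0.164,"twist":27.3,"grip":1},{"dx":0.085,"dy":0.164,"twist":27.3,"grip":1},{"dx":0.085,"dy":0.164,"twist":27.3,"grip":1}]' 12
python3 -m crank '[{"dx":0.085,"dy":0.164,"twist":27.3,"grip":1},{"dx":0.085,"dy":0.164,"twist":27.3,"grip":1},{"dx":0.085,"dy":0.164,"twist":27.3,"grip":1},{"dx":0.085,"dy":0.164,"twist":27.3,"grip":1},{"dx":0.085,"dy":0.164,"twist":27.3,"grip":1}]'
python3 -m crank '[{"dx":0.085,"dy":0.164,"twist":27.3,"grip":1},{"dx":0.085,"dy":0.164,"twist":27.3,"grip":1},{"dx":0.085,"dy":0.164,"twist":27.3,"grip":1},{"dx":0.085,"dy":0.164,"twist":27.3,"grip":1},{"dx":0.085,"dy":0.164,"twist":27.3,"grip":1}]'
python3 -m crank '[{"dz":-0.04,"grip":0.6},{"dz":-0.07,"grip":0.6},{"dz":-0.07,"grip":0.6},{"dz":-0.07,"grip":0.6},{"dz":-0.07,"grip":0.6}]'
python3 - <<'E'
from h import *
import cv2
cv2.imwrite("pics/s1.png",cv2.resize(arm.grab_frame("scene")[120:320,200:440,::-1],None,fx=3,fy=3,interpolation=cv2.INTER_CUBIC))
E
```

```text
invalid input at $[0]: expected keys dx, dy, dz, twist, grip
invalid input at $[0]: expected keys dx, dy, dz, twist, grip
invalid input at $[0]: expected keys dx, dy, dz, twist, grip
invalid input at $[0]: expected keys dx, dy, dz, twist, grip
```

View pics/s1.png

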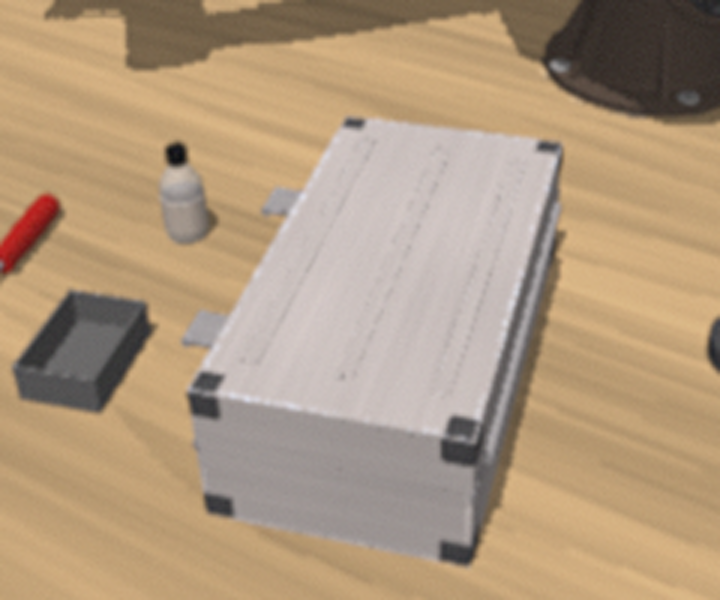

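All five keys are required in each row, so nothing moved. This picture again shows the shut case, with the hasps at (283,203) and (205,328) in the crop. I'll retype the rows in full.

```bash
python3 -m crank '[{"dx":0.017,"dy":0.033,"dz":0,"twist":5.5,"grip":1},{"dx":0.034,"dy":0.066,"dz":0,"twist":11,"grip":1},{"dx":0.051,"dy":0.098,"dz":0,"twist":16.4,"grip":1},{"dx":0.068,"dy":0.131,"dz":0,"twist":22,"grip":1},{"dx":0.085,"dy":0.164,"dz":0,"twist":27.3,"grip":1}]' 12
python3 -m crank '[{"dx":0.017,"dy":0.033,"dz":0,"twist":5.5,"grip":1},{"dx":0.034,"dy":0.066,"dz":0,"twist":11,"grip":1},{"dx":0.051,"dy":0.098,"dz":0,"twist":16.4,"grip":1},{"dx":0.068,"dy":0.131,"dz":0,"twist":22,"grip":1},{"dx":0.085,"dy":0.164,"dz":0,"twist":27.3,"grip":1}]'
python3 -m crank '[{"dx":0.017,"dy":0.033,"dz":0,"twist":5.5,"grip":1},{"dx":0.034,"dy":0.066,"dz":0,"twist":11,"grip":1},{"dx":0.051,"dy":0.098,"dz":0,"twist":16.4,"grip":1},{"dx":0.068,"dy":0.131,"dz":0,"twist":22,"grip":1},{"dx":0.085,"dy":0.164,"dz":0,"twist":27.3,"grip":1}]'
python3 -m crank '[{"dx":0,"dy":0,"dz":-0.03,"twist":0,"grip":0.6},{"dx":0,"dy":0,"dz":-0.06,"twist":0,"grip":0.6},{"dx":0,"dy":0,"dz":-0.07,"twist":0,"grip":0.6},{"dx":0,"dy":0,"dz":-0.07,"twist":0,"grip":0.6},{"dx":0,"dy":0,"dz":-0.07,"twist":0,"grip":0.6}]'
python3 - <<'E'
from h import *
import cv2
print(arm.get_state())
cv2.imwrite("pics/s2.png",cv2.resize(arm.grab_frame("scene")[60:260,200:440,::-1],None,fx=3,fy=3,interpolation=cv2.INTER_CUBIC))
E
```

```text
t: 0.57
eef_pos: [0.364, -0.4491, 0.245]
ee_rot: [3.141, 0.0, -2.235]
force: [0.3, -0.1, -0.1]
width: 0.0878
gripper_force: 0.0
t: 0.98
eef_pos: [0.4491, -0.285, 0.2454]
ee_rot: [-3.142, 0.0, -1.758]
force: [0.7, -0.1, 0.0]
width: 0.0879
gripper_force: 0.0
t: 1.4
eef_pos: [0.5341, -0.1209, 0.2454]
ee_rot: [-3.141, 0.0, -1.281]
force: [1.5, -0.8, 0.9]
width: 0.0876
gripper_force: 0.0
t: 1.82
eef_pos: [0.5338, -0.1232, 0.1758]
ee_rot: [3.141, -0.0, -1.287]
force: [0.1, 0.8, 0.2]
width: 0.0702
gripper_force: 0.0
{'t': 1.8167, 'q': array([ 1.31290670e-01,  2.08531550e-01, -3.67365310e-01,  6.73112309e-04,
       -9.95776243e-01,  1.52601748e-01]), 'qd': array([-0.00362646, -0.023985  ,  0.02875514,  0.00548177, -0.00353   ,
        0.00081974]), 'joint_efforts': array([ 2.65566185e-01, -4.13345683e+01,  2.47066283e+01,  5.82739100e+00,
        1.30816922e-01, -1.86212841e-03]), 'eef_pos': array([ 0.53384373, -0.12317544,  0.17576377]), 'ee_rot': array([ 3.14064015e+00, -4.24687029e-04, -1.28653739e+00]), 'force': array([0.05806707, 0.79157861, 0.21827104]), 'moment': array([-0.02332553,  0.0833375 , -0.01612517]), 'gripper_force': 0.0, 'width': 0.07022411112912613}
```

View pics/s2.png

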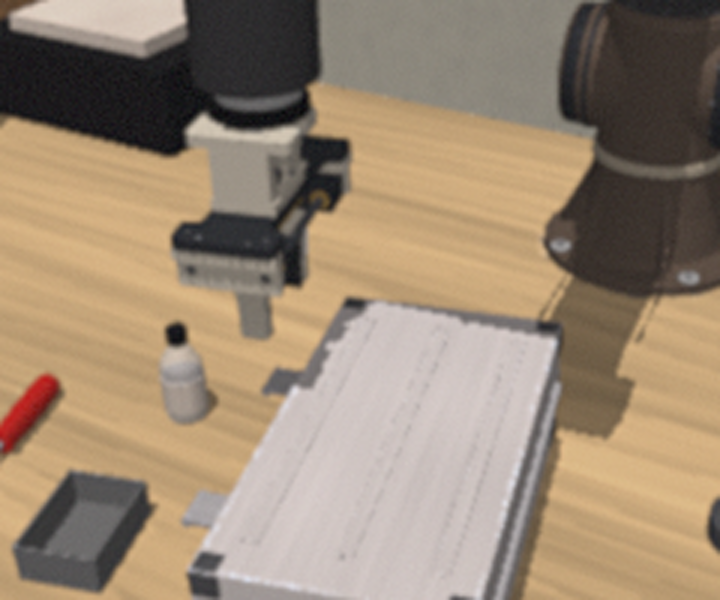

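The fingers straddle hasp_a from above, near (255,310) in the crop, and clear the lid front and the oil bottle. I'll go down and close.

```bash
python3 -m crank '[{"dx":0,"dy":0,"dz":-0.02,"twist":0,"grip":0.6},{"dx":0,"dy":0,"dz":-0.04,"twist":0,"grip":0.6},{"dx":0,"dy":0,"dz":-0.06,"twist":0,"grip":0.6},{"dx":0,"dy":0,"dz":-0.08,"twist":0,"grip":0.6},{"dx":0,"dy":0,"dz":-0.089,"twist":0,"grip":0.6}]'
python3 -m crank '[{"dx":0,"dy":0,"dz":0,"twist":0,"grip":0.6},{"dx":0,"dy":0,"dz":0,"twist":0,"grip":-0.6},{"dx":0,"dy":0,"dz":0,"twist":0,"grip":-0.6},{"dx":0,"dy":0,"dz":0,"twist":0,"grip":-0.6},{"dx":0,"dy":0,"dz":0,"twist":0,"grip":-0.6}]' 14
python3 -m crank '[{"dx":0,"dy":0,"dz":0,"twist":0,"grip":-0.6},{"dx":0,"dy":0,"dz":0,"twist":0,"grip":-0.6},{"dx":0,"dy":0,"dz":0,"twist":0,"grip":-0.6},{"dx":0,"dy":0,"dz":0,"twist":0,"grip":-0.6},{"dx":0,"dy":0,"dz":0,"twist":0,"grip":-0.6}]' 14
python3 - <<'E'
import numpy as np
# arc: offset from grip point vs lid angle; behind dir = R@(0,1)
th0=np.radians(16.24); b=np.array([-np.sin(th0),np.cos(th0)])
r0=np.array([-.217,.012])
for a in list(np.arange(0,1.81,.1))+[1.83,1.86]:
    r=np.array([r0[0]*np.cos(a)+r0[1]*np.sin(a), -r0[0]*np.sin(a)+r0[1]*np.cos(a)])
    d=r-r0; print(round(a,2),(b*d[0]).round(4),d[1].round(4))
E
```

```text
t: 2.28
eef_pos: [0.5338, -0.1232, 0.086]
ee_rot: [-3.141, 0.0, -1.287]
force: [-0.7, -0.1, -0.2]
width: 0.0701
gripper_force: 0.0
t: 2.7
eef_pos: [0.5346, -0.1227, 0.0876]
ee_rot: [-3.14, -0.0, -1.286]
force: [0.0, 0.2, 1.1]
width: 0.0485
gripper_force: 0.0
t: 3.12
eef_pos: [0.5354, -0.1223, 0.0869]
ee_rot: [-3.139, -0.001, -1.286]
force: [3.6, 1.2, 0.3]
width: 0.0338
gripper_force: 14.0
0.0 [-0.  0.] 0.0
0.1 [-0.0006  0.0022] 0.0216
0.2 [-0.0019  0.0064] 0.0429
0.3 [-0.0037  0.0127] 0.0636
0.4 [-0.0061  0.0209] 0.0836
0.5 [-0.009  0.031] 0.1026
0.6 [-0.0125  0.0429] 0.1204
0.7 [-0.0164  0.0564] 0.137
0.8 [-0.0208  0.0715] 0.152
0.9 [-0.0256  0.0879] 0.1654
1.0 [-0.0307  0.1055] 0.1771
1.1 [-0.0362  0.1241] 0.1868
1.2 [-0.0418  0.1436] 0.1946
1.3 [-0.0477  0.1637] 0.2003
1.4 [-0.0537  0.1843] 0.2039
1.5 [-0.0597  0.2051] 0.2053
1.6 [-0.0658  0.2259] 0.2046
1.7 [-0.0718  0.2466] 0.2016
1.8 [-0.0777  0.2669] 0.1966
1.83 [-0.0795  0.2729] 0.1947
1.86 [-0.0812  0.2788] 0.1926
```

Hasp gripped: 33.8 mm opening and 14 N. I'll start the arc.

```bash
python3 -m crank '[{"dx":-0.0002,"dy":0.0007,"dz":0.0087,"twist":0,"grip":-0.6},{"dx":-0.0005,"dy":0.0016,"dz":0.0173,"twist":0,"grip":-0.6},{"dx":-0.0008,"dy":0.003,"dz":0.0259,"twist":0,"grip":-0.6},{"dx":-0.0013,"dy":0.0046,"dz":0.0344,"twist":0,"grip":-0.6},{"dx":-0.0019,"dy":0.0064,"dz":0.0429,"twist":0,"grip":-0.6}]'
python3 -m crank '[{"dx":-0.0006,"dy":0.0023,"dz":0.0083,"twist":0,"grip":-0.6},{"dx":-0.0014,"dy":0.0049,"dz":0.0166,"twist":0,"grip":-0.6},{"dx":-0.0022,"dy":0.0078,"dz":0.0248,"twist":0,"grip":-0.6},{"dx":-0.0032,"dy":0.011,"dz":0.0328,"twist":0,"grip":-0.6},{"dx":-0.0042,"dy":0.0145,"dz":0.0407,"twist":0,"grip":-0.6}]'
python3 -m crank '[{"dx":-0.0011,"dy":0.0039,"dz":0.0077,"twist":0,"grip":-0.6},{"dx":-0.0023,"dy":0.0080,"dz":0.0153,"twist":0,"grip":-0.6},{"dx":-0.0035,"dy":0.0124,"dz":0.0227,"twist":0,"grip":-0.6},{"dx":-0.0049,"dy":0.0171,"dz":0.0299,"twist":0,"grip":-0.6},{"dx":-0.0064,"dy":0.022,"dz":0.0368,"twist":0,"grip":-0.6}]'
```

```text
t: 3.53
eef_pos: [0.5335, -0.1159, 0.13]
ee_rot: [-3.139, -0.0, -1.286]
force: [6.0, 3.1, -3.8]
width: 0.0338
gripper_force: 14.0
t: 3.95
eef_pos: [0.5293, -0.1014, 0.1708]
ee_rot: [-3.138, -0.001, -1.286]
force: [6.6, 1.9, -3.5]
width: 0.0337
gripper_force: 14.0
t: 4.37
eef_pos: [0.523, -0.0794, 0.2078]
ee_rot: [-3.138, -0.001, -1.286]
force: [6.8, 0.4, -2.5]
width: 0.0338
gripper_force: 14.0
```

```bash
python3 -m crank '[{"dx":-0.0015,"dy":0.0054,"dz":0.0067,"twist":0,"grip":-0.6},{"dx":-0.0031,"dy":0.0108,"dz":0.0133,"twist":0,"grip":-0.6},{"dx":-0.0047,"dy":0.0164,"dz":0.0197,"twist":0,"grip":-0.6},{"dx":-0.0065,"dy":0.0224,"dz":0.0257,"twist":0,"grip":-0.6},{"dx":-0.0083,"dy":0.0286,"dz":0.0316,"twist":0,"grip":-0.6}]'
python3 -m crank '[{"dx":-0.0019,"dy":0.0065,"dz":0.0054,"twist":0,"grip":-0.6},{"dx":-0.0038,"dy":0.0131,"dz":0.0107,"twist":0,"grip":-0.6},{"dx":-0.0058,"dy":0.0198,"dz":0.0157,"twist":0,"grip":-0.6},{"dx":-0.0078,"dy":0.0268,"dz":0.0205,"twist":0,"grip":-0.6},{"dx":-0.0099,"dy":0.034,"dz":0.0251,"twist":0,"grip":-0.6}]'
python3 -m crank '[{"dx":-0.0022,"dy":0.0074,"dz":0.004,"twist":0,"grip":-0.6},{"dx":-0.0044,"dy":0.0149,"dz":0.0078,"twist":0,"grip":-0.6},{"dx":-0.0066,"dy":0.0224,"dz":0.0113,"twist":0,"grip":-0.6},{"dx":-0.0088,"dy":0.0302,"dz":0.0145,"twist":0,"grip":-0.6},{"dx":-0.0111,"dy":0.0381,"dz":0.0175,"twist":0,"grip":-0.6}]'
python3 -m crank '[{"dx":-0.0023,"dy":0.008,"dz":0.0024,"twist":0,"grip":-0.6},{"dx":-0.0047,"dy":0.016,"dz":0.0046,"twist":0,"grip":-0.6},{"dx":-0.0071,"dy":0.0242,"dz":0.0065,"twist":0,"grip":-0.6},{"dx":-0.0095,"dy":0.0324,"dz":0.008,"twist":0,"grip":-0.6},{"dx":-0.0119,"dy":0.0407,"dz":0.0093,"twist":0,"grip":-0.6}]'
```

```text
t: 4.78
eef_pos: [0.5147, -0.0508, 0.2395]
ee_rot: [-3.138, -0.001, -1.286]
force: [7.4, 0.1, -2.4]
width: 0.034
gripper_force: 14.0
t: 5.2
eef_pos: [0.5049, -0.0167, 0.2647]
ee_rot: [-3.137, -0.001, -1.286]
force: [8.1, 0.4, -1.7]
width: 0.0339
gripper_force: 14.0
t: 5.62
eef_pos: [0.4938, 0.0215, 0.2824]
ee_rot: [-3.137, -0.001, -1.286]
force: [8.0, 0.2, -1.2]
width: 0.0339
gripper_force: 14.0
t: 6.03
eef_pos: [0.482, 0.0624, 0.2918]
ee_rot: [-3.136, -0.001, -1.286]
force: [8.0, 1.5, 1.3]
width: 0.0338
gripper_force: 14.0
```

```bash
python3 -m crank '[{"dx":-0.0024,"dy":0.0083,"dz":0.0008,"twist":0,"grip":-0.6},{"dx":-0.0048,"dy":0.0166,"dz":0.0013,"twist":0,"grip":-0.6},{"dx":-0.0072,"dy":0.025,"dz":0.0014,"twist":0,"grip":-0.6},{"dx":-0.0097,"dy":0.0333,"dz":0.0012,"twist":0,"grip":-0.6},{"dx":-0.0121,"dy":0.0416,"dz":0.0007,"twist":0,"grip":-0.6}]'
python3 -m crank '[{"dx":-0.0024,"dy":0.0083,"dz":-0.001,"twist":0,"grip":-0.6},{"dx":-0.0048,"dy":0.0166,"dz":-0.0023,"twist":0,"grip":-0.6},{"dx":-0.0072,"dy":0.0248,"dz":-0.0038,"twist":0,"grip":-0.6},{"dx":-0.0096,"dy":0.033,"dz":-0.0058,"twist":0,"grip":-0.6},{"dx":-0.0119,"dy":0.041,"dz":-0.008,"twist":0,"grip":-0.6}]'
python3 -m crank '[{"dx":-0.0006,"dy":0.002,"dz":-0.0006,"twist":0,"grip":-0.6},{"dx":-0.0012,"dy":0.004,"dz":-0.0012,"twist":0,"grip":-0.6},{"dx":-0.0018,"dy":0.006,"dz":-0.0019,"twist":0,"grip":-0.6},{"dx":-0.0018,"dy":0.006,"dz":-0.0019,"twist":0,"grip":-0.6},{"dx":-0.0018,"dy":0.006,"dz":-0.0019,"twist":0,"grip":-0.6}]'
python3 - <<'E'
from h import *
import cv2
cv2.imwrite("pics/s3.png",cv2.resize(arm.grab_frame("scene")[20:300,200:520,::-1],None,fx=2,fy=2,interpolation=cv2.INTER_CUBIC))
E
```

```text
t: 6.45
eef_pos: [0.4699, 0.1043, 0.2927]
ee_rot: [-3.136, -0.0, -1.286]
force: [8.2, 1.6, 2.2]
width: 0.0338
gripper_force: 14.0
t: 6.87
eef_pos: [0.458, 0.1456, 0.2846]
ee_rot: [-3.136, 0.001, -1.286]
force: [7.5, 2.9, 1.8]
width: 0.034
gripper_force: 14.0
t: 7.28
eef_pos: [0.4563, 0.1516, 0.2827]
ee_rot: [-3.136, 0.001, -1.285]
force: [6.7, 2.9, 3.0]
width: 0.0342
gripper_force: 14.0
```

View pics/s3.png

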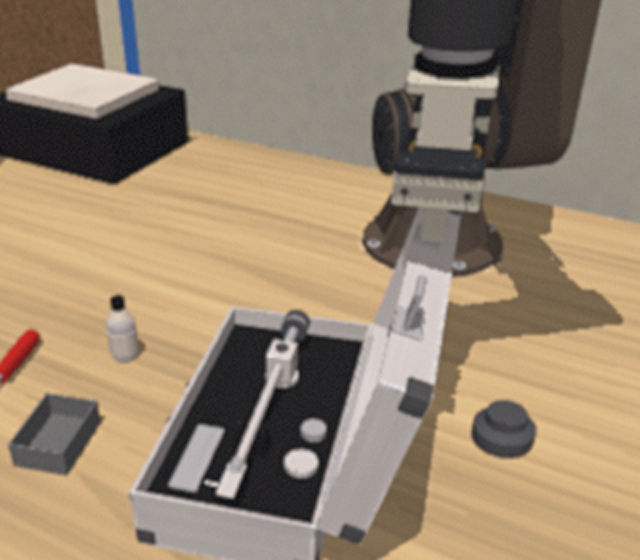

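The lid is back past upright, with the gripper on its hasp. The tonearm lies in the tray, housing near (283,355) in the crop. I'll nudge the lid gently to find the stop.

```bash
python3 -m crank '[{"dx":-0.0006,"dy":0.002,"dz":-0.0006,"twist":0,"grip":-0.6},{"dx":-0.0012,"dy":0.004,"dz":-0.0012,"twist":0,"grip":-0.6},{"dx":-0.0012,"dy":0.004,"dz":-0.0012,"twist":0,"grip":-0.6},{"dx":-0.0012,"dy":0.004,"dz":-0.0012,"twist":0,"grip":-0.6},{"dx":-0.0012,"dy":0.004,"dz":-0.0012,"twist":0,"grip":-0.6}]'
python3 -m crank '[{"dx":-0.0006,"dy":0.002,"dz":-0.0006,"twist":0,"grip":-0.6},{"dx":-0.0012,"dy":0.004,"dz":-0.0012,"twist":0,"grip":-0.6},{"dx":-0.0012,"dy":0.004,"dz":-0.0012,"twist":0,"grip":-0.6},{"dx":-0.0012,"dy":0.004,"dz":-0.0012,"twist":0,"grip":-0.6},{"dx":-0.0012,"dy":0.004,"dz":-0.0012,"twist":0,"grip":-0.6}]'
```

```text
t: 7.75
eef_pos: [0.4556, 0.1539, 0.2819]
ee_rot: [-3.136, -0.002, -1.286]
force: [9.4, -3.6, 4.1]
width: 0.0336
gripper_force: 14.0
t: 8.17
eef_pos: [0.4549, 0.1563, 0.2812]
ee_rot: [-3.136, -0.005, -1.286]
force: [13.7, -10.8, 6.0]
width: 0.034
gripper_force: 14.0
```

It has met the stop: the force is rising to -11 N along y. I'll ease back, open and rise clear.

```bash
python3 -m crank '[{"dx":0.0009,"dy":-0.003,"dz":0.0009,"twist":0,"grip":-0.6},{"dx":0.0009,"dy":-0.003,"dz":0.0009,"twist":0,"grip":-0.6},{"dx":0.0009,"dy":-0.003,"dz":0.0009,"twist":0,"grip":0.4},{"dx":0.0009,"dy":-0.003,"dz":0.0009,"twist":0,"grip":0.6},{"dx":0.0009,"dy":-0.003,"dz":0.0009,"twist":0,"grip":0.6}]'
python3 -m crank '[{"dx":0,"dy":0,"dz":0,"twist":0,"grip":0.6},{"dx":0,"dy":0,"dz":0,"twist":0,"grip":0.6},{"dx":0,"dy":0,"dz":0.015,"twist":0,"grip":0.6},{"dx":0,"dy":0,"dz":0.035,"twist":0,"grip":0.6},{"dx":0,"dy":0,"dz":0.06,"twist":0,"grip":0.6}]'
python3 -m crank '[{"dx":0,"dy":0,"dz":0.01,"twist":0,"grip":0.6},{"dx":0.005,"dy":-0.015,"dz":0.015,"twist":0,"grip":0.6},{"dx":0.011,"dy":-0.04,"dz":0.015,"twist":0,"grip":0.6},{"dx":0.02,"dy":-0.07,"dz":0.015,"twist":0,"grip":0.6},{"dx":0.027,"dy":-0.095,"dz":0.015,"twist":0,"grip":0.6}]'
python3 - <<'E'
from h import *
import cv2
cv2.imwrite("pics/s4.png",cv2.resize(arm.grab_frame("scene")[20:300,200:520,::-1],None,fx=2.1,fy=2.1,interpolation=cv2.INTER_CUBIC))
E
```

```text
t: 8.58
eef_pos: [0.4521, 0.1547, 0.2792]
ee_rot: [3.14, -0.0, -1.287]
force: [-0.2, -0.1, -1.2]
width: 0.0482
gripper_force: 0.0
t: 9.0
eef_pos: [0.4519, 0.1547, 0.3389]
ee_rot: [3.138, -0.001, -1.286]
force: [1.2, -0.2, 0.1]
width: 0.07
gripper_force: 0.0
t: 9.42
eef_pos: [0.4797, 0.0591, 0.3545]
ee_rot: [3.141, 0.0, -1.285]
force: [1.5, -0.6, 0.5]
width: 0.0702
gripper_force: 0.0
```

View pics/s4.png

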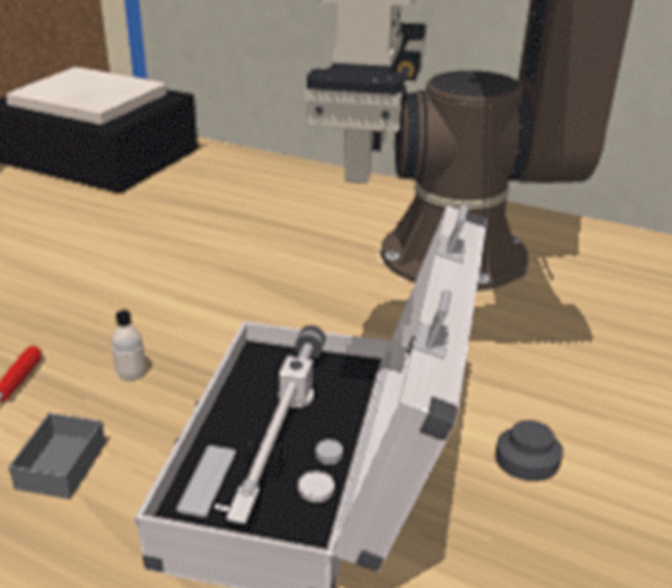

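The lid stands open on its stop, clear of the gripper. The housing disc is near (299,366) in the crop; I'll measure it.

```bash
python3 - <<'E'
from h import *
for p,z in [((299,367),.098),((299,357),.094),((297,373),.094)]: print(ray("scene",(200+p[0]/2.1,20+p[1]/2.1),z).round(4))
E
python3 -m crank '[{"dx":0.007,"dy":-0.012,"dz":0,"twist":-7,"grip":0.8},{"dx":0.014,"dy":-0.025,"dz":0,"twist":-14,"grip":0.8},{"dx":0.02,"dy":-0.037,"dz":0,"twist":-21,"grip":0.8},{"dx":0.027,"dy":-0.05,"dz":0,"twist":-28,"grip":0.8},{"dx":0.034,"dy":-0.062,"dz":0,"twist":-35,"grip":0.8}]'
python3 -m crank '[{"dx":0,"dy":0,"dz":0,"twist":-7,"grip":0.4},{"dx":0,"dy":0,"dz":0,"twist":-14,"grip":0.4},{"dx":0,"dy":0,"dz":0,"twist":-21,"grip":0.4},{"dx":0,"dy":0,"dz":0,"twist":-28,"grip":0.4},{"dx":0,"dy":0,"dz":0,"twist":-35,"grip":0.4}]'
python3 -m crank '[{"dx":0,"dy":0,"dz":0,"twist":-7,"grip":0.4},{"dx":0,"dy":0,"dz":0,"twist":-14,"grip":0.4},{"dx":0,"dy":0,"dz":0,"twist":-20,"grip":0.4},{"dx":0,"dy":0,"dz":-0.03,"twist":-20,"grip":0.4},{"dx":0,"dy":0,"dz":-0.06,"twist":-20,"grip":0.4}]'
python3 - <<'E'
from h import *
import cv2
for n in ("scene","top"): cv2.imwrite(f"pics/{n}5.png",arm.grab_frame(n)[:,:,::-1])
a=cv2.imread("pics/scene5.png")[20:300,220:480];b=cv2.imread("pics/top5.png")[60:340,200:460]
cv2.imwrite("pics/p5.png",cv2.resize(np.hstack([a,b]),None,fx=1.5,fy=1.5,interpolation=cv2.INTER_CUBIC))
E
```

```text
[0.5182 0.0087]
[ 0.4959 -0.0041]
[0.5247 0.0097]
t: 9.88
eef_pos: [0.5138, -0.0025, 0.3542]
ee_rot: [3.141, -0.0, -1.903]
force: [0.3, 0.2, 0.2]
width: 0.0791
gripper_force: 0.0
t: 10.3
eef_pos: [0.5136, -0.0019, 0.3541]
ee_rot: [3.141, -0.001, -2.514]
force: [-0.2, -0.5, 0.4]
width: 0.0615
gripper_force: 0.0
t: 10.72
eef_pos: [0.5144, -0.0015, 0.295]
ee_rot: [3.141, 0.003, -2.858]
force: [-0.0, 0.6, -1.9]
width: 0.0616
gripper_force: 0.0
```

View pics/p5.png

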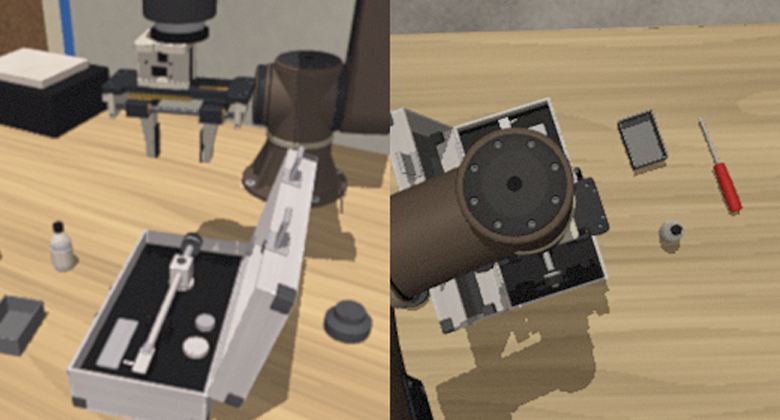

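The left half shows the gripper above the tonearm with the lid open. The right half shows the arm from above, hiding the housing. The disc measurement is 1 cm off the fitted value, so I'll check it in a closer crop with projected model points.

Run:
```python
from h import *
import cv2
c=arm.get_calibration("scene");T=np.linalg.inv(np.array(c["cam_to_world"]))
th=np.radians(16.24);R=np.array([[np.cos(th),-np.sin(th)],[np.sin(th),np.cos(th)]])
m=np.array([.5824,.0174])
def pr(x,y,z):
    w=np.r_[m+R@[x,y],z,1];p=T@w;return np.array([c["fx"]*p[0]/p[2]+c["cx"],c["fy"]*p[1]/p[2]+c["cy"]])
im=cv2.imread("pics/scene5.png")
x0,y0,k=290,160,5
big=cv2.resize(im[y0:y0+110,x0:x0+160],None,fx=k,fy=k,interpolation=cv2.INTER_CUBIC)
def mk(p,col):
    q=((pr(*p)-[x0,y0])+.5)*k; cv2.drawMarker(big,tuple(int(v) for v in q),col,cv2.MARKER_CROSS,12,1); return q.round(0)
print("disc",mk((-.073,0,.098),(0,0,255)))
for p in [(-.091,-.015,.094),(-.091,.015,.094),(-.055,.015,.094),(-.055,-.015,.094)]: print("top",mk(p,(0,255,0)))
for p in [(-.18,-.095,.075),(-.18,.095,.075)]: print("rim",mk(p,(255,0,0)))
cv2.imwrite("pics/p6.png",big)
```

```text
disc [249. 163.]
top [229. 145.]
top [288. 153.]
top [271. 195.]
top [210. 187.]
rim [126.  64.]
rim [476. 109.]
```

View pics/p6.png

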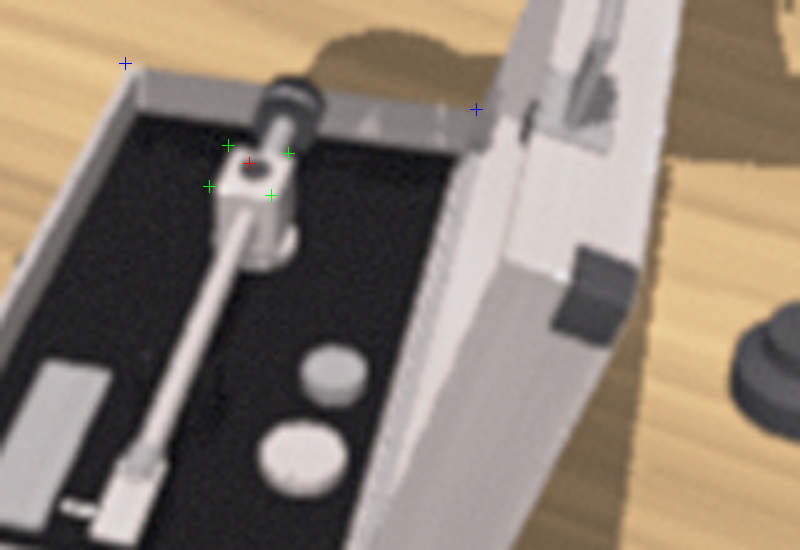

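The crop shows the disc at (257,169) against the predicted (249,163), and the near rim corner at (137,68) against (126,64). That is a consistent small shift, so I'll quantify it.

Run:
```python
from h import *
f=lambda u,v,z:ray("scene",(290+u/5-.5,160+v/5-.5),z)
th=np.radians(16.24);R=np.array([[np.cos(th),-np.sin(th)],[np.sin(th),np.cos(th)]])
for n,p,z,pred in [("disc",(257,169),.098,(-.073,0)),("rim",(137,68),.075,(-.18,-.095))]:
    w=f(*p,z);print(n,w.round(4),"case err",(R.T@(w-[.5824,.0174])-pred).round(4))
# check via oil / screwdriver free point: record weight top centre, both cams
```

```text
disc [0.5147 0.0026] case err [0.0039 0.0047]
rim [ 0.4367 -0.1167] case err [0.0026 0.007 ]
```

```bash
cat > liddiff.py <<'E'
from h import *
import cv2
a=cv2.imread("pics/scene5.png");b=arm.grab_frame("scene")[:,:,::-1]
p=cv2.phaseCorrelate(*[np.float32(cv2.cvtColor(np.ascontiguousarray(i[205:265,375:425]),cv2.COLOR_BGR2GRAY)) for i in(a,b)])
print("lid shift",np.round(p[0],2),round(p[1],2)); cv2.imwrite("pics/sl.png",b)
E
python3 -m crank '[{"dx":0,"dy":0.002,"dz":-0.015,"twist":0,"grip":0.4},{"dx":0,"dy":0.002,"dz":-0.03,"twist":0,"grip":0.4},{"dx":0,"dy":0.002,"dz":-0.045,"twist":0,"grip":0.4},{"dx":0,"dy":0.002,"dz":-0.06,"twist":0,"grip":0.4},{"dx":0,"dy":0.002,"dz":-0.07,"twist":0,"grip":0.4}]'
python3 liddiff.py
python3 -m crank '[{"dx":0,"dy":0,"dz":-0.01,"twist":0,"grip":0.4},{"dx":0,"dy":0,"dz":-0.02,"twist":0,"grip":0.4},{"dx":0,"dy":0,"dz":-0.03,"twist":0,"grip":0.4},{"dx":0,"dy":0,"dz":-0.04,"twist":0,"grip":0.4},{"dx":0,"dy":0,"dz":-0.05,"twist":0,"grip":0.4}]'
python3 liddiff.py
python3 - <<'E'
from h import *
import cv2
print(arm.get_state()["q"].round(3))
s=cv2.imread("pics/sl.png")[0:300,200:500];t=cv2.cvtColor(arm.grab_frame("top"),cv2.COLOR_RGB2BGR)[100:400,150:450]
cv2.imwrite("pics/p7.png",cv2.resize(np.hstack([s,t]),None,fx=1.33,fy=1.33,interpolation=cv2.INTER_CUBIC))
E
```

```text
t: 11.23
eef_pos: [0.514, 0.0002, 0.2247]
ee_rot: [-3.141, -0.0, -2.857]
force: [-0.1, -1.3, 0.3]
width: 0.0614
gripper_force: 0.0
lid shift [0.01 0.04] 0.99
t: 11.7
eef_pos: [0.5138, 0.0002, 0.1737]
ee_rot: [-3.142, 0.0, -2.857]
force: [0.3, -0.4, 0.6]
width: 0.0613
gripper_force: 0.0
lid shift [-0.    0.05] 0.98
[ 3.830e-01  1.570e-01 -4.430e-01 -1.000e-03 -9.730e-01 -1.669e+00]
```

View pics/p7.png

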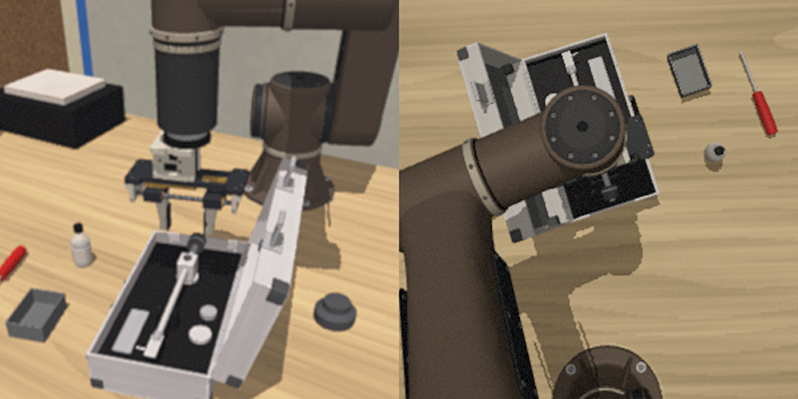

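The left half shows the gripper over the housing, with the forearm about 19 cm above the lid top. The right half shows the lid and the bench things undisturbed. There is room to descend.

```bash
python3 -m crank '[{"dx":0,"dy":0,"dz":-0.012,"twist":0,"grip":0.4},{"dx":0,"dy":0,"dz":-0.024,"twist":0,"grip":0.4},{"dx":0,"dy":0,"dz":-0.036,"twist":0,"grip":0.4},{"dx":0,"dy":0,"dz":-0.048,"twist":0,"grip":0.4},{"dx":0,"dy":0,"dz":-0.06,"twist":0,"grip":0.4}]'
python3 -m crank '[{"dx":0,"dy":0,"dz":-0.007,"twist":0,"grip":0.4},{"dx":0,"dy":0,"dz":-0.014,"twist":0,"grip":0.4},{"dx":0,"dy":0,"dz":-0.021,"twist":0,"grip":0.4},{"dx":0,"dy":0,"dz":-0.028,"twist":0,"grip":0.4},{"dx":0,"dy":0,"dz":-0.034,"twist":0,"grip":0.4}]'
python3 liddiff.py
python3 -m crank '[{"dx":0,"dy":0,"dz":0,"twist":0,"grip":0.1},{"dx":0,"dy":0,"dz":0,"twist":0,"grip":-0.1},{"dx":0,"dy":0,"dz":0,"twist":0,"grip":-0.1},{"dx":0,"dy":0,"dz":0,"twist":0,"grip":-0.1},{"dx":0,"dy":0,"dz":0,"twist":0,"grip":-0.1}]' 5
```

```text
t: 12.22
eef_pos: [0.5141, 0.0002, 0.1144]
ee_rot: [-3.141, 0.001, -2.857]
force: [1.0, 1.0, 0.6]
width: 0.0613
gripper_force: 0.0
t: 12.63
eef_pos: [0.5139, 0.0002, 0.0801]
ee_rot: [-3.142, 0.0, -2.857]
force: [-0.6, -0.3, -0.9]
width: 0.0614
gripper_force: 0.0
lid shift [0.08 0.19] 0.92
t: 13.1
eef_pos: [0.514, 0.0003, 0.0809]
ee_rot: [3.142, 0.001, -2.857]
force: [-0.4, 0.4, 0.8]
width: 0.0403
gripper_force: 0.0
```

```bash
python3 -m crank '[{"dx":0,"dy":0,"dz":0,"twist":0,"grip":-0.2},{"dx":0,"dy":0,"dz":0,"twist":0,"grip":-0.5},{"dx":0,"dy":0,"dz":0,"twist":0,"grip":-0.6},{"dx":0,"dy":0,"dz":0,"twist":0,"grip":-0.6},{"dx":0,"dy":0,"dz":0,"twist":0,"grip":-0.6}]' 6
```

```text
t: 13.52
eef_pos: [0.5138, 0.0003, 0.0807]
ee_rot: [3.142, 0.0, -2.857]
force: [-0.8, 0.1, 2.0]
width: 0.03
gripper_force: 6.0
```

Gripped at 30.0 mm with almost no side force, so it is well centred. I'll firm the grip and lift.

```bash
python3 -m crank '[{"dx":0,"dy":0,"dz":0,"twist":0,"grip":-0.6},{"dx":0,"dy":0,"dz":0,"twist":0,"grip":-0.6},{"dx":0,"dy":0,"dz":0,"twist":0,"grip":-0.6},{"dx":0,"dy":0,"dz":0.003,"twist":0,"grip":-0.6},{"dx":0,"dy":0,"dz":0.006,"twist":0,"grip":-0.6}]' 35
python3 -m crank '[{"dx":0,"dy":0,"dz":0.005,"twist":0,"grip":-0.6},{"dx":0,"dy":0,"dz":0.01,"twist":0,"grip":-0.6},{"dx":0,"dy":0,"dz":0.015,"twist":0,"grip":-0.6},{"dx":0,"dy":0,"dz":0.02,"twist":0,"grip":-0.6},{"dx":0,"dy":0,"dz":0.025,"twist":0,"grip":-0.6}]' 35
python3 -c "
from h import *;print(arm.get_state()['moment'])"
```

```text
t: 13.93
eef_pos: [0.5129, -0.0001, 0.0859]
ee_rot: [3.141, -0.002, -2.858]
force: [0.0, 0.1, -5.0]
width: 0.0298
gripper_force: 35.0
t: 14.35
eef_pos: [0.5138, 0.0002, 0.1122]
ee_rot: [3.142, 0.0, -2.857]
force: [-0.1, 0.7, -5.6]
width: 0.0297
gripper_force: 35.0
[-0.05118283 -0.04616202  0.00694125]
```

Lifting freely: the load is about 5 N and the moments are small.

```bash
python3 -m crank '[{"dx":0,"dy":0,"dz":0.007,"twist":0,"grip":-0.6},{"dx":0,"dy":0,"dz":0.014,"twist":0,"grip":-0.6},{"dx":0,"dy":0,"dz":0.021,"twist":0,"grip":-0.6},{"dx":0,"dy":0,"dz":0.028,"twist":0,"grip":-0.6},{"dx":0,"dy":0,"dz":0.035,"twist":0,"grip":-0.6}]'
python3 -m crank '[{"dx":0,"dy":0,"dz":0.007,"twist":0,"grip":-0.6},{"dx":0,"dy":0,"dz":0.014,"twist":0,"grip":-0.6},{"dx":0,"dy":0,"dz":0.021,"twist":0,"grip":-0.6},{"dx":0,"dy":0,"dz":0.028,"twist":0,"grip":-0.6},{"dx":0,"dy":0,"dz":0.035,"twist":0,"grip":-0.6}]'
python3 -m crank '[{"dx":0,"dy":0,"dz":0.007,"twist":0,"grip":-0.6},{"dx":0,"dy":0,"dz":0.014,"twist":0,"grip":-0.6},{"dx":0,"dy":0,"dz":0.021,"twist":0,"grip":-0.6},{"dx":0,"dy":0,"dz":0.027,"twist":0,"grip":-0.6},{"dx":0,"dy":0,"dz":0.03,"twist":0,"grip":-0.6}]'
python3 -m crank '[{"dx":0,"dy":0,"dz":0,"twist":0,"grip":-0.6},{"dx":0,"dy":0,"dz":0,"twist":0,"grip":-0.6},{"dx":0,"dy":0,"dz":0,"twist":0,"grip":-0.6},{"dx":0,"dy":0,"dz":0,"twist":0,"grip":-0.6},{"dx":0,"dy":0,"dz":0,"twist":0,"grip":-0.6}]'
python3 liddiff.py
python3 - <<'E'
from h import *
import cv2
s=arm.get_state();print(s["moment"],abs(s["qd"]).max())
a=cv2.imread("pics/sl.png")[100:280,220:460]
cv2.imwrite("pics/p8.png",cv2.resize(a,None,fx=3,fy=3,interpolation=cv2.INTER_CUBIC))
E
```

```text
t: 14.77
eef_pos: [0.5138, 0.0002, 0.1474]
ee_rot: [3.142, 0.0, -2.857]
force: [-0.6, -0.3, -5.5]
width: 0.0296
gripper_force: 35.0
t: 15.18
eef_pos: [0.5137, 0.0001, 0.1823]
ee_rot: [3.142, -0.0, -2.857]
force: [0.9, -0.3, -5.3]
width: 0.0297
gripper_force: 35.0
t: 15.6
eef_pos: [0.5141, 0.0003, 0.2126]
ee_rot: [-3.142, 0.001, -2.857]
force: [-0.4, 0.8, -4.3]
width: 0.0299
gripper_force: 35.0
t: 16.02
eef_pos: [0.5136, 0.0001, 0.2112]
ee_rot: [-3.142, -0.001, -2.857]
force: [0.3, 0.3, -5.2]
width: 0.0296
gripper_force: 35.0
lid shift [-0.03  0.01] 0.99
[ 0.02186097 -0.03262166 -0.03195208] 0.001793516886950799
```

The ten views are used up, so I'll check levelness numerically, by template-matching the headshell and counterweight against where a level lift would put them.

Run:
```python
from h import *
import cv2
c=arm.get_calibration("scene");T=np.linalg.inv(np.array(c["cam_to_world"]))
th=np.radians(16.24);R=np.array([[np.cos(th),-np.sin(th)],[np.sin(th),np.cos(th)]])
def pr(x,z):
    w=np.r_[np.array([.5140,.0002])+R@[x,0],z,1];p=T@w;return np.array([c["fx"]*p[0]/p[2]+c["cx"],c["fy"]*p[1]/p[2]+c["cy"]]),p[2]
a=cv2.imread("pics/scene5.png");b=cv2.imread("pics/sl.png")
for n,x,h in [("headshell",.222,11),("tube",.15,9),("counterweight",-.074,9)]:
    p0,d0=pr(x,.08);p1,d1=pr(x,.211)
    k=d0/d1;u,v=p0.round().astype(int);t=a[v-h:v+h+1,u-h:u+h+1]
    t=cv2.resize(t,None,fx=k,fy=k);e=(p0-[u,v])*k
    U,V=p1.round().astype(int);m=24;s=b[V-m:V+m+1,U-m:U+m+1]
    r=cv2.matchTemplate(s,t,cv2.TM_CCOEFF_NORMED);_,mx,_,l=cv2.minMaxLoc(r)
    f=np.array([U-m+l[0]+(t.shape[1]-1)/2,V-m+l[1]+(t.shape[0]-1)/2])+e
    print(n,"pred",p1.round(1),"found-pred px",(f-p1).round(1),"score",round(mx,2),"px per 10mm dz",(pr(x,.221)[0]-p1).round(1))
```

```text
headshell pred [311.2 210.4] found-pred px [ 0.8 -0.3] score 0.84 px per 10mm dz [-0.2 -4.4]
tube pred [322.  188.5] found-pred px [-1.4  3.4] score 0.88 px per 10mm dz [-0.1 -4.3]
counterweight pred [347.6 136.6] found-pred px [ -7.6 -11.1] score 0.38 px per 10mm dz [ 0.  -3.8]
```

The headshell is within 1 mm of its level position. The tube match just slides along the tube, and the gripper hides the counterweight. The hold is steady and the lid hasn't moved, so I'll hand in.

```bash
python3 -c "
from station import arm
print(arm.job_done())"
```

```text
the job is handed in; nothing more can be done
None
```

The job is handed in: the lid is open against its stop, and the tonearm is gripped by its housing and held level and steady above its pocket, with its foot about 66 mm above the rim; no verdict was returned.

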